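Lock the finishing turntable and take off the dish with the polished ball

ROBOT

A 6-joint arm with a two-finger parallel gripper is mounted at the origin on a cart in front of the work surface, level with it; the furniture and walls round the work are solid. World frame = base frame: x ahead of the robot, y to its left, z up, the work surface at z = 0. Lengths are in m, angles in rad, forces in N, time in s.
With the tool pointing down it reaches from about 0.3 to 0.775 m from the base axis. Payload 14.6 kg.
Tool frame: the origin (TCP) lies on the centre line of the jaws, within the pads' length; the fingertips stand 11 mm ahead of it and the grasp point (between the pads) lies 8 mm behind it; y points along the fingers, x is the direction in which the jaws open and shut, and the axes are right-handed (so a half turn about y gives the same grasp; the last joint's range is limited). The gripper opens to 94 mm and grips with 3 to 60 N. Pads are 16 mm wide; open, the fingers measure 119 mm over their backs; the gripper's body (75 mm by 177 mm) begins 78 mm behind the grasp point.
Start: joints at [1.262, 0.3, 1.521, -0, 1.321, -0.067], TCP at [0.132, 0.534, 0.216] pointing down, gripper open.
Joint ranges: [-3.03, 3.03], [-0.79, 2.21], [0.23, 2.52], [-1.04, 4.18], [0, 3.07], [-2.55, 2.55]. Speed limits (rad/s): [2.22, 2.22, 2.57, 3.14, 3.14, 3.14].

INTERFACE

Orientations are given as [roll, pitch, yaw] about the fixed x, y, z axes, in that order (R = Rz(yaw) Ry(pitch) Rx(roll)).
In Python, from station import ctrl, imaging gives the robot as it stands. The module is installed in compiled form; this text tells all that it offers.
- The arm moves only by the tool apply_moves, never from a script. Its argument "deltas" is a list of rows, each an object with "dp": the shift along the tool's x, y, z in m, a list of three; "roll": the turn about the tool's y in rad; "grip": the closure, from -1 (fully open) to 1 (shut). In form: [{"dp": [tx, ty, tz], "roll": roll, "grip": grip}, ...]. A call has 1 to 10 rows; each row shifts and turns the commanded pose from where the row before left it, along the tool's axes as they then stand; what a row does not reach is not made up. A row lasts 1/8 s, in which the tool goes at most 62.5 mm and 10.7 degrees, less where a joint would pass 70% of its speed; a pose out of reach is approached as far as the arm can. A call with a gripper value outside its range is refused whole. The fingers move at their own pace and stop on an object; "newtons" is the grip in N (left out, the last holds). Time passes only in rows, so rows that do not move let the fingers close. It gives the time, the measured TCP pose, the force and the opening at its end, in the units of the state.
- ctrl.get_obs(): the state, without advancing time (a new reading comes with each control period).
- imaging.camera(name): name is "scene" or "top"; returns the picture (480x640x3 uint8, blue, green, red); there is no depth.
- imaging.camera_info(name): a dict with "K" (3x3 intrinsics, pixels), "D" ([k1, k2, p1, p2, k3] as OpenCV has them; the pictures are not rectified), "world_from_camera" (4x4, takes a point from camera to world coordinates). Camera axes: x right, y down, z forward; pixel columns grow to the right and rows downward; lengths in m; the calibration is good to about 2 mm. A picture is of the moment at which its call begins. camera_info takes no time and is no camera call.
- ctrl.hand_in(): hands the job in, once; it reports no verdict.
The state is a dict: "time_s": time; "qpos": joint angles; "joint_vel": joint speeds; "tau": joint torques, N m; "ee_pos": TCP position; "eef_rot": TCP orientation; "force": force on the tool from outside, world axes, zero at the start; "moment": the same for the moment, N m; "grip_width": finger opening in m.
Only numpy, scipy, OpenCV 4.12 (cv2) and the standard library are available. Lean on these libraries where they do the work, as an engineer would, in place of code of your own. Each camera call takes 0.05 s, during which the arm holds its last target. There are 200 camera calls.

TASK

Lock the finishing turntable first: lay the steel lock rod with its tapered tip in the rim notch that faces the spring clip, and press it down past the sprung jaw until it has snapped home in the fork, so that the turntable cannot spin along, and leave it there. Then take the dish by the black grip of its bail handle, give it a quarter turn anticlockwise (seen from above) while it still sits on the turntable to free its bayonet lugs, and lift it straight up about 10 cm clear. Finish while holding it there, level and still, with the polished ball resting in the middle of the dish; never let the ball roll out towards the rim, do not touch it, and leave the other things alone.

Things in the scene. Friction and masses are not known exactly. Their poses are not given: they have to be found in the camera images.
- stand: Dark grey-green cast foot of the turntable, fixed: a 160 mm disc with a 44 mm wide arm along its +x to 203 mm, both 22 mm thick. Origin on the turntable's axis at table height, z up. On it the aluminium turntable turns about z: 148 mm across, top 56 mm over the table, 6 rim notches. The black fork clip stands at x = 157 to 181 mm.
- clip_seat (a point): Middle of the rod's axis when home in the black fork clip: stand frame (169, 0, 51) mm; axes as the stand's. The clip, 24 mm long, is open upward, its slot along x: floor at z = 46 mm, fixed cheek at +y (face at y = 5.75 mm, flared lip from z = 66 to 78 mm), steel jaw at -y.
- grip_target (a point): Where the middle of the red sleeve (point rod_grip) lies when the rod is home: stand frame (122, 0, 51) mm. Two upright steel guide pins (7 mm thick, rounded tops at z = 64 mm) stand at x = 84 mm with a 12.5 mm gap for the rod. Between pins (88 mm) and clip (157 mm) is room for the fingers; the arm's top lies 29 mm below.
- notch (a point): The turntable's rim notch that faces the clip (turns with the turntable): 66 mm from the axis, 51 mm above the table; the notch is at least 10 mm wide where the tip goes and opens upward and outward, its floor at 46 mm. Axes as the turntable's.
- turntable (a joint): Angle of the turntable on its foot, rad, anticlockwise positive; 0 = the notch faces the clip (it starts there). It spins very freely, and two spring plungers drag it along with the dish, until the rod locks it; locked, it has up to 0.1 rad of play.
- jaw (a joint): Angle of the sprung steel jaw, rad: 0 = closed (a spring holds it there), grows as the jaw swings outward; about 0.2 while the rod passes. Its nose overhangs the slot at z = 59.5 mm, with a sloping lead-in up to z = 78 mm; pressing the rod down on it takes about 7 N and then the jaw snaps back over the rod.
- lock_rod: Loose steel lock rod, 10 mm thick, 132 mm long, flat on the table, 90 g; a red sleeve (40 mm long, 14 mm square) at its middle is the grip. Origin: underside of the sleeve, 7 mm below the rod's axis. +x points to the tapered tip (8 mm thick, ends at x = 60 mm); a dark 13 mm knob ends at x = -72 mm. Home, its +x points at the turntable's axis, against the stand's +x.
- rod_grip (a point): Middle of the red sleeve, on the rod's axis; axes as the rod's.
- rod_tip (a point): On the rod's axis in its tapered tip, at rod x = +56 mm; home, it lies 66 mm from the turntable's axis, at point notch.
- rod_butt (a point): On the rod's axis at rod x = -47 mm: the part that snaps into the clip, at clip_seat when home.
- dish: Loose aluminium dish, 108 mm across, rim 36 mm high, 0.26 kg, felt cone inside sloping 7 degrees to the middle. Origin: middle of its underside (56 mm over the table on the turntable). Bail handle over it along x, uprights at +-55 mm. Two lugs under it at +-x start below claws of the turntable (2 mm free height), x along the stand's x; see point dish_centre for the release.
- dish_grip (a point): Middle of the black bail grip, 100 mm above the dish's origin; the grip is 44 mm long along the dish's x, 14 mm wide along y, 16 mm high. Grip across y from above: the ball's top lies 50 mm below this point.
- dish_centre (a point): Where the ball's centre rests in the middle of the dish, 34.6 mm above the dish's origin; axes as the dish's. The dish lifts off only when turned 1.35 to 1.8 rad anticlockwise from the stand's x axis (stops: about 0.1 rad clockwise of the start, and 1.8 rad).
- ball_center (a point): Centre of the polished metal ball knob, 30 mm across, 50 g, that lies loose in the dish.
- ball: The polished ball (its own origin turns with it; use point ball_center).
- spray_can: Bystander: grey-capped spray can, 66 mm across, 136 mm high, upright. Origin under its middle.
- tape_roll: Bystander: roll of masking tape, 104 mm across, 24 mm high, flat. Origin under its middle.
- paint_cup: Bystander: grey mixing cup, 68 mm across, 62 mm high. Origin under its middle.
- foam: Bystander: light grey foam pad, 50 x 66 x 12 mm. Origin under its middle.

How it is judged:
On the way, in this order (a step that is already met when the one before it is completed fails the run):
1. the lock rod is home: flat in the fork clip under the closed jaw, its tip in the notch, while the dish still sits unturned on the turntable (horizontal distance between rod_butt and clip_seat below 0.009 m and z of rod_butt in the frame of stand below 0.0535 m and distance between rod_tip and notch below 0.009 m and angle between the x axis of lock_rod and the x axis of stand, either way round below 0.12 rad and value of joint jaw below 0.06 rad and angle between the x axis of dish and the x axis of stand, either way round below 0.4 rad and z of dish in the frame of stand below 0.062 m), for 0.2 s.
2. the dish has been turned about a quarter turn while still down on the locked turntable, the ball in the middle (angle between the x axis of dish and the x axis of stand, either way round above 1.3 rad and z of dish in the frame of stand below 0.062 m and horizontal distance between ball_center and dish_centre below 0.01 m and value of joint turntable between -0.2 and 0.2 rad), for 0.1 s.
At the end, for the whole second after the job is handed in: Dish held by the fingers alone 70 to 200 mm above its seat, within 80 mm of the turntable's axis, still a quarter turn round (over 1.2 rad), level within 5 degrees, still; ball within 8 mm of its middle. Lock rod home: within 9 mm of its place, at most 2.5 mm high, jaw closed, tip in the notch (z of dish in the frame of stand between 0.126 and 0.26 m and horizontal distance between dish and stand below 0.08 m and angle between dish's own z axis and vertical below 0.09 rad and linear speed of dish below 0.02 m/s and angular speed of dish below 0.1 rad/s and angle between the x axis of dish and the x axis of stand, either way round above 1.2 rad and contact force between the fingers and dish above 1 N and contact force between dish and stand below 0.1 N and contact force between each of dish, the fingers and lock_rod below 0.1 N and distance between ball_center and dish_centre below 0.008 m and linear speed of ball below 0.04 m/s and horizontal distance between rod_butt and clip_seat below 0.009 m and z of rod_butt in the frame of stand below 0.0535 m and distance between rod_tip and notch below 0.009 m and value of joint jaw below 0.06 rad); the arm keeps its last pose, push and grip.
It fails at once if the ball rolls out more than 20 mm from the middle of the dish (distance between ball_center and dish_centre above 0.02 m).
It fails at once if the robot touches the ball (contact force between the arm and ball above 0.3 N).
It fails at once if the fingers touch the ball (contact force between the fingers and ball above 0.3 N).
It fails at once if the dish is tipped more than 14 degrees (angle between dish's own z axis and vertical above 0.25 rad).
It fails at once if the spray can, tape roll, cup or foam pad is pushed more than 3 cm (distance of any of spray_can, tape_roll, paint_cup, foam from where it was at the start of the episode above 0.03 m).
It also fails if it takes over 64 s, if anything falls off the work surface, if the arm or the gripper's body presses on something with over 40 N, if the wrist force passes 120 N, or if a joint passes its speed limit or range.

## Working session

There is one attempt and no reset: what is moved stays moved. The work goes in short steps, Python scripts to look and compute and a tool call to move; the robot and the scene stay as the last step left them, time stands still between calls to the robot, and variables do not carry over. Pictures are saved under pics/ and viewed, about 8 in all and at most 12, crops included, and the job is handed in when it is done.

Besides the shell and the picture viewer there is one more tool, called after ">>>" as a command line: name --argument value ..., lists and objects as JSON in quotes. apply_moves: Moves the arm, as the interface text tells. Its arguments: {"type":"object","properties":{"deltas":{"type":"array"},"newtons":{"type":"number"}},"required":["deltas"]}

```bash
mkdir -p pics; python3 - <<'E'
from station import ctrl, imaging
import cv2,numpy as np
np.set_printoptions(precision=4,suppress=True)
for n in("scene","top"):
    cv2.imwrite(f"pics/{n}0.png",imaging.camera(n)); i=imaging.camera_info(n); print(n,i)
print(ctrl.get_obs())
E
```

```text
scene {'K': array([[449.2602,   0.    , 315.6474],
       [  0.    , 449.2602, 236.526 ],
       [  0.    ,   0.    ,   1.    ]]), 'D': array([0.011, 0.   , 0.   , 0.   , 0.   ]), 'world_from_camera': array([[ 0.733 , -0.483 ,  0.479 , -0.0263],
       [-0.68  , -0.5394,  0.4967, -0.5841],
       [ 0.0184, -0.6898, -0.7238,  0.9511],
       [ 0.    ,  0.    ,  0.    ,  1.    ]])}
top {'K': array([[458.4359,   0.    , 321.8832],
       [  0.    , 458.4359, 236.9248],
       [  0.    ,   0.    ,   1.    ]]), 'D': array([-0.1125,  0.    ,  0.    ,  0.    ,  0.    ]), 'world_from_camera': array([[-0.0179, -0.9976,  0.0665,  0.4391],
       [-0.9998,  0.0174, -0.0074, -0.0279],
       [ 0.0062, -0.0666, -0.9978,  1.2953],
       [ 0.    ,  0.    ,  0.    ,  1.    ]])}
{'time_s': 0.1, 'qpos': array([ 1.2624,  0.3004,  1.5215, -0.    ,  1.3207, -0.0666]), 'joint_vel': array([ 0.0001, -0.0021, -0.0042,  0.0009,  0.0026,  0.0027]), 'tau': array([  0.0016, -53.2645, -35.3285,   0.071 ,   0.0236,  -0.0001]), 'ee_pos': array([0.1316, 0.5338, 0.216 ]), 'eef_rot': array([-1.5707,  0.001 ,  1.3291]), 'force': array([ 0.0473, -0.0293, -0.6687]), 'moment': array([-0.0572,  0.0182,  0.0411]), 'grip_width': 0.09375375853170455}
```

View pics/top0.png

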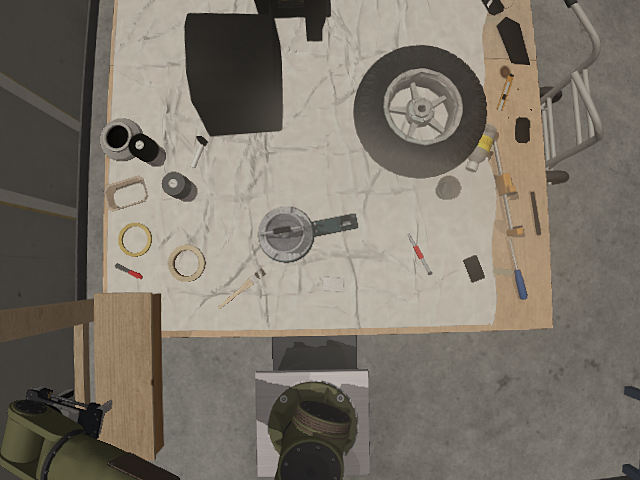

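View pics/scene0.png

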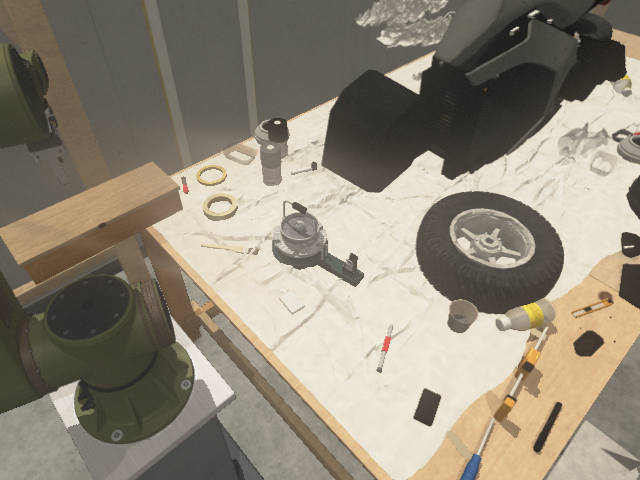

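The top view shows the turntable at about (287,235), with its arm running to (357,221) and the clip near (348,222). The rod lies at about (420,254). The paint cup, tyre and foam are well clear. I'll enlarge crops of the rod and stand.

```bash
python3 - <<'E'
import cv2,numpy as np
t=cv2.imread("pics/top0.png");s=cv2.imread("pics/scene0.png")
R=lambda a,x,y,w,h,f:cv2.resize(a[y:y+h,x:x+w],None,fx=f,fy=f,interpolation=cv2.INTER_CUBIC)
a=R(t,250,195,120,75,6.6667)[:500]; 
b=R(t,400,225,40,60,5); c=R(s,365,315,40,60,5); d=R(s,260,190,110,100,3)
cv2.imwrite("pics/c1.png",a)
cv2.imwrite("pics/c2.png",np.hstack([b,c,d]))
E
```

```text
(no output)
```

View pics/c1.png

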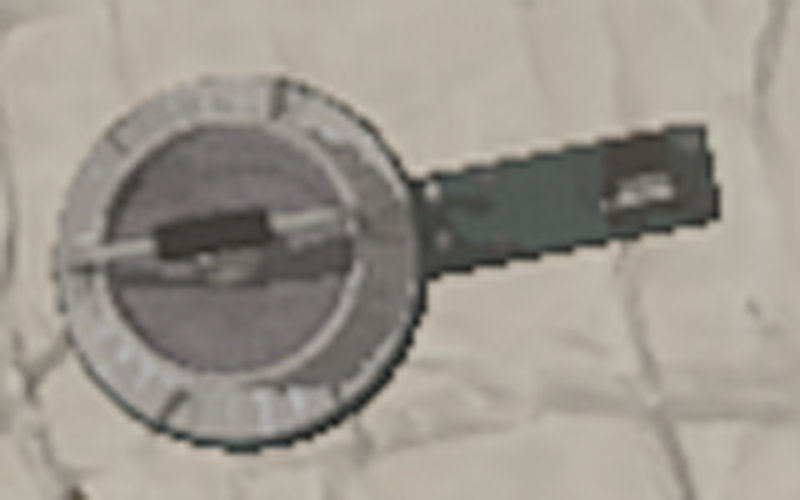

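View pics/c2.png

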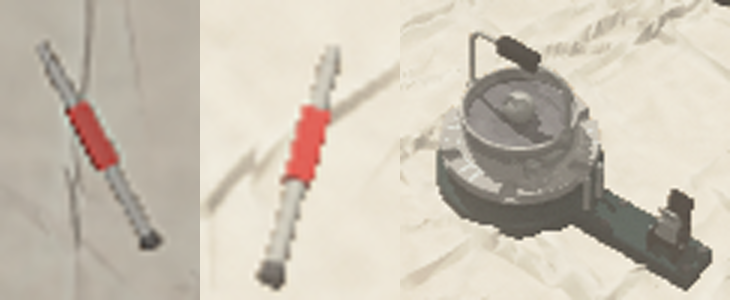

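The tip is at the top end of the rod and the knob at the bottom: top view tip (408,234) and knob (430,273), scene view tip (391.5,324.5) and knob (379,370). The stand's arm end corners, the guide pins and the black grip are all readable, so I'll fit poses from them.

```bash
cat > h.py <<'E'
import cv2,numpy as np
from scipy.optimize import least_squares
from station import ctrl, imaging
np.set_printoptions(precision=4,suppress=True)
I={n:imaging.camera_info(n) for n in("scene","top")}
def proj(n,P):
    i=I[n];T=np.linalg.inv(i["world_from_camera"])
    return cv2.projectPoints(np.atleast_2d(P).astype(float),cv2.Rodrigues(T[:3,:3])[0],T[:3,3],i["K"],i["D"])[0].reshape(-1,2)
def pose(p,L):
    x,y,a=p;L=np.atleast_2d(L);c,s=np.cos(a),np.sin(a)
    return np.c_[x+c*L[:,0]-s*L[:,1],y+s*L[:,0]+c*L[:,1],L[:,2]]
def fit(obs,p0):  # obs: (cam, local mm, px)
    f=lambda p:np.concatenate([proj(n,pose(p,np.array(l)/1e3))[0]-px for n,l,px in obs])
    r=least_squares(f,p0,loss="soft_l1");print(r.x,"res\n",r.fun.reshape(-1,2));return r.x
E
python3 - <<'E'
from h import *
T=lambda x,y:((x+.5)/6.6667-.5+250,(y+.5)/6.6667-.5+195)
S=lambda x,y:((x-400+.5)/3-.5+260,(y+.5)/3-.5+190)
st=fit([("top",(203,22,22),T(705,125)),("top",(203,-22,22),T(718,220)),("top",(84,9.75,64),T(432,190)),("top",(84,-9.75,64),T(443,240)),
("top",(0,0,56),T(241,257)),("scene",(203,22,22),S(712,245)),("scene",(203,-22,22),S(690,274)),("top",(0,0,164),T(214,231)),("scene",(0,0,156),S(518,53))],[.43,.05,-1.4])
print("top centre circle"); 
t2=lambda x,y:((x+.5)/5-.5+400,(y+.5)/5-.5+225)
s2=lambda x,y:((x-200+.5)/5-.5+365,(y+.5)/5-.5+315)
rd=fit([("top",(60,0,7),t2(42,43)),("top",(-72,0,7),t2(152,246)),("top",(0,0,11),t2(93,136)),("scene",(60,0,7),s2(333,46)),("scene",(-72,0,7),s2(270,278)),("scene",(0,0,10),s2(306,143))],[.4,-.25,1])
print("grip_target",pose(st,[.122,0,.051]),"dishyaw from grip:")
E
```

```text
[ 0.5347  0.0639 -1.3894] res
 [[-0.1351 -1.5642]
 [ 1.1145 -0.455 ]
 [-0.1919 -0.1504]
 [-0.4178 -0.5871]
 [-1.1722 -0.3076]
 [ 0.5871  2.0118]
 [-1.1719  2.8024]
 [-0.3904  0.2977]
 [-0.3731  1.4407]]
top centre circle
[ 0.4806 -0.3067  0.4839] res
 [[-0.9976 -0.847 ]
 [-0.3106 -0.5823]
 [-0.5691 -0.9454]
 [ 0.018   0.7551]
 [-0.3316  1.5039]
 [-0.042   1.1723]]
grip_target [[ 0.5567 -0.0561  0.051 ]] dishyaw from grip:
```

>>> apply_moves --deltas '[{"dp":[-0.025,0,-0.039],"roll":0,"grip":-1},{"dp":[-0.025,0,-0.039],"roll":0,"grip":-1},{"dp":[-0.025,0,-0.039],"roll":0,"grip":-1},{"dp":[-0.025,0,-0.039],"roll":0,"grip":-1},{"dp":[-0.025,0,-0.039],"roll":0,"grip":-1},{"dp":[-0.025,0,-0.039],"roll":0,"grip":-1},{"dp":[-0.025,0,-0.039],"roll":0,"grip":-1},{"dp":[-0.025,0,-0.039],"roll":0,"grip":-1},{"dp":[-0.025,0,-0.039],"roll":0,"grip":-1},{"dp":[-0.025,0,-0.039],"roll":0,"grip":-1}]'

```text
time_s: 1.35
ee_pos: [0.4513, 0.1966, 0.2163]
eef_rot: [-1.571, 0.0, 1.329]
force: [0.1, 1.1, 0.4]
grip_width: 0.0937
```

>>> apply_moves --deltas '[{"dp":[-0.045,0,0],"roll":0,"grip":-1},{"dp":[-0.045,0,0],"roll":0,"grip":-1},{"dp":[-0.045,0,0],"roll":0,"grip":-1},{"dp":[-0.045,0,0],"roll":0,"grip":-1},{"dp":[-0.045,0,0],"roll":0,"grip":-1},{"dp":[-0.045,0,0],"roll":0,"grip":-1},{"dp":[-0.045,0,0],"roll":0,"grip":-1},{"dp":[-0.045,0,0],"roll":0,"grip":-1},{"dp":[0,0,0],"roll":0.18,"grip":-1},{"dp":[0,0,0],"roll":0.18,"grip":-1}]'

```text
time_s: 2.6
ee_pos: [0.364, -0.1521, 0.2162]
eef_rot: [-1.57, 0.0, 0.962]
force: [0.0, 0.1, 0.3]
grip_width: 0.0942
```

>>> apply_moves --deltas '[{"dp":[0,0,0],"roll":0.18,"grip":-1},{"dp":[0,0,0],"roll":0.18,"grip":-1},{"dp":[0,0,0],"roll":0.18,"grip":-1},{"dp":[0,0,0],"roll":0.18,"grip":-1},{"dp":[0,0,0],"roll":0.18,"grip":-1},{"dp":[0,0,0],"roll":0.18,"grip":-1},{"dp":[0,0,0],"roll":0.18,"grip":-1},{"dp":[0,0,0],"roll":0.18,"grip":-1},{"dp":[0,0,0],"roll":0.18,"grip":-1},{"dp":[0,0,0],"roll":0.18,"grip":-1}]'

```text
time_s: 3.85
ee_pos: [0.3642, -0.1516, 0.2163]
eef_rot: [-1.571, 0.0, -0.837]
force: [-0.3, 0.2, 0.0]
grip_width: 0.0939
```

>>> apply_moves --deltas '[{"dp":[0,0,0],"roll":0.125,"grip":-1},{"dp":[0,0,0],"roll":0.125,"grip":-1},{"dp":[0.032,0,0.004],"roll":0,"grip":-1},{"dp":[0.032,0,0.004],"roll":0,"grip":-1},{"dp":[0.032,0.03,0.004],"roll":0,"grip":-1},{"dp":[0.032,0.03,0.004],"roll":0,"grip":-1},{"dp":[0.032,0.03,0.004],"roll":0,"grip":-1},{"dp":[0.0315,0.026,0.004],"roll":0,"grip":-1},{"dp":[0,0,0],"roll":0,"grip":-1}]'

```text
time_s: 4.97
ee_pos: [0.475, -0.3097, 0.0977]
eef_rot: [-1.573, 0.004, -1.082]
force: [-0.2, 0.3, -0.2]
grip_width: 0.0941
```

```bash
python3 - <<'E'
from h import *
o=ctrl.get_obs();print(o["ee_pos"],o["eef_rot"])
s=imaging.camera("scene")
print(proj("scene",o["ee_pos"]),proj("scene",[[.4806,-.3067,.007]]))
a=cv2.resize(s[240:400,310:470],None,fx=3.75,fy=3.75,interpolation=cv2.INTER_CUBIC)
cv2.imwrite("pics/s1.png",a)
E
```

```text
[ 0.475  -0.3097  0.0977] [-1.5727  0.004  -1.0819]
[[390.3232 326.3174]] [[385.5899 345.0474]]
```

View pics/s1.png

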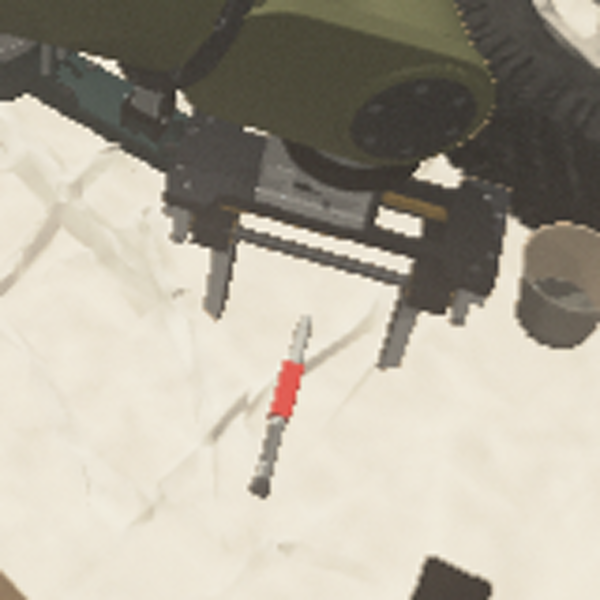

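The open fingers straddle the red sleeve: tips at about (215,318) and (388,366) in the crop, sleeve at (287,390). Next I descend and grip.

>>> apply_moves --deltas '[{"dp":[0,0.02,0],"roll":0,"grip":-1},{"dp":[0,0.02,0],"roll":0,"grip":-1},{"dp":[0,0.02,0],"roll":0,"grip":-1},{"dp":[0,0.015,0],"roll":0,"grip":-1},{"dp":[0,0.009,0],"roll":0,"grip":-1},{"dp":[0,0,0],"roll":0,"grip":0.3},{"dp":[0,0,0],"roll":0,"grip":1},{"dp":[0,0,0],"roll":0,"grip":1},{"dp":[0,0,0],"roll":0,"grip":1},{"dp":[0,0,0],"roll":0,"grip":1}]' --newtons 30

```text
time_s: 6.28
ee_pos: [0.4756, -0.3094, 0.0166]
eef_rot: [-1.571, -0.0, -1.081]
force: [-0.5, 0.1, 0.5]
grip_width: 0.0475
```

>>> apply_moves --deltas '[{"dp":[0,0,0],"roll":0,"grip":1},{"dp":[0,0,0],"roll":0,"grip":1},{"dp":[0,-0.01,0],"roll":0,"grip":1},{"dp":[0,-0.03,0],"roll":0,"grip":1},{"dp":[0,-0.03,0],"roll":0,"grip":1},{"dp":[0,-0.03,0],"roll":0,"grip":1},{"dp":[0,-0.03,0],"roll":0,"grip":1},{"dp":[0,0,0],"roll":0,"grip":1}]' --newtons 45

```text
time_s: 7.28
ee_pos: [0.4764, -0.3099, 0.1492]
eef_rot: [-1.569, -0.004, -1.081]
force: [-0.1, 0.0, -0.0]
grip_width: 0.0002
```

The fingers close slowly, about 0.08 m/s, so I lifted before they had shut. I'll reopen and check the rod.

>>> apply_moves --deltas '[{"dp":[0,0,0],"roll":0,"grip":-0.3},{"dp":[0,0,0],"roll":0,"grip":-0.3},{"dp":[0,0,0],"roll":0,"grip":-0.3},{"dp":[0,0,0],"roll":0,"grip":-0.3},{"dp":[0,0,0],"roll":0,"grip":-0.3},{"dp":[0,0,0],"roll":0,"grip":-0.3},{"dp":[0,0,0],"roll":0,"grip":-0.3}]'

```text
time_s: 8.15
ee_pos: [0.4755, -0.3093, 0.1464]
eef_rot: [-1.571, 0.0, -1.081]
force: [0.4, -0.3, -0.5]
grip_width: 0.061
```

```bash
python3 - <<'E'
from h import *
s=imaging.camera("scene");s0=cv2.imread("pics/scene0.png")
for im in(s0,s):
    h=cv2.inRange(cv2.cvtColor(im,cv2.COLOR_BGR2HSV),(0,120,100),(8,255,255))|cv2.inRange(cv2.cvtColor(im,cv2.COLOR_BGR2HSV),(172,120,100),(180,255,255))
    h[:320]=0;h[375:]=0;h[:,:360]=0;h[:,410:]=0
    y,x=np.nonzero(h);c=np.c_[x,y];print(len(c),c.mean(0),np.cov(c.T).ravel())
print(ctrl.get_obs()["grip_width"])
E
```

```text
75 [386.3867 343.48  ] [ 3.2133 -3.9449 -3.9449 17.3341]
75 [386.44   343.2933] [ 3.0605 -3.6984 -3.6984 17.4804]
0.06094798688294488
```

The rod has not moved. I'll go down again and give the fingers time to close.

>>> apply_moves --deltas '[{"dp":[0,0.03,0],"roll":0,"grip":-0.3},{"dp":[0,0.03,0],"roll":0,"grip":-0.3},{"dp":[0,0.03,0],"roll":0,"grip":-0.3},{"dp":[0,0.025,0],"roll":0,"grip":-0.3},{"dp":[0,0.018,0],"roll":0,"grip":-0.3},{"dp":[0,0,0],"roll":0,"grip":1},{"dp":[0,0,0],"roll":0,"grip":1},{"dp":[0,0,0],"roll":0,"grip":1},{"dp":[0,0,0],"roll":0,"grip":1},{"dp":[0,0,0],"roll":0,"grip":1}]' --newtons 45

```text
time_s: 9.45
ee_pos: [0.4756, -0.3094, 0.0136]
eef_rot: [-1.571, -0.0, -1.081]
force: [1.3, 0.1, 0.2]
grip_width: 0.0145
```

>>> apply_moves --deltas '[{"dp":[0,0,0],"roll":0,"grip":1},{"dp":[0,0,0],"roll":0,"grip":1},{"dp":[0,0,0],"roll":0,"grip":1},{"dp":[0,0,0],"roll":0,"grip":1},{"dp":[0,0,0],"roll":0,"grip":1},{"dp":[0,0,0],"roll":0,"grip":1}]'

```text
time_s: 10.2
ee_pos: [0.4756, -0.3094, 0.0136]
eef_rot: [-1.571, -0.0, -1.081]
force: [-1.2, 0.7, 4.2]
grip_width: 0.0136
```

>>> apply_moves --deltas '[{"dp":[0,-0.01,0],"roll":0,"grip":1},{"dp":[0,-0.025,0],"roll":0,"grip":1},{"dp":[0,-0.025,0],"roll":0,"grip":1},{"dp":[0,-0.025,0],"roll":0,"grip":1},{"dp":[0,-0.025,0],"roll":0,"grip":1},{"dp":[0,0,0],"roll":-0.16,"grip":1},{"dp":[0,0,0],"roll":-0.16,"grip":1},{"dp":[0,0,0],"roll":-0.16,"grip":1},{"dp":[0,0,0],"roll":-0.16,"grip":1},{"dp":[0,0,0],"roll":-0.16,"grip":1}]'

```text
time_s: 11.45
ee_pos: [0.4755, -0.3093, 0.1238]
eef_rot: [-1.571, 0.0, -0.276]
force: [0.4, -0.1, -0.6]
grip_width: 0.0135
```

>>> apply_moves --deltas '[{"dp":[0,0,0],"roll":-0.16,"grip":1},{"dp":[0,0,0],"roll":-0.16,"grip":1},{"dp":[0,0,0],"roll":-0.142,"grip":1},{"dp":[0.021,0,0.0355],"roll":0,"grip":1},{"dp":[0.021,0,0.0355],"roll":0,"grip":1},{"dp":[0.021,0,0.0355],"roll":0,"grip":1},{"dp":[0.021,0,0.0355],"roll":0,"grip":1},{"dp":[0.021,0,0.0355],"roll":0,"grip":1},{"dp":[0.0205,0,0.036],"roll":0,"grip":1},{"dp":[0,0,0],"roll":0,"grip":1}]'

```text
time_s: 12.7
ee_pos: [0.561, -0.0745, 0.1237]
eef_rot: [-1.571, -0.0, 0.184]
force: [-0.9, -0.3, -1.3]
grip_width: 0.0135
```

```bash
python3 - <<'E'
from h import *
o=ctrl.get_obs();print(o["ee_pos"],o["eef_rot"],o["grip_width"])
s=imaging.camera("scene");t=imaging.camera("top");cv2.imwrite("pics/s2f.png",s);cv2.imwrite("pics/t2f.png",t)
a=cv2.resize(s[190:290,270:370],None,fx=5,fy=5,interpolation=cv2.INTER_CUBIC)
b=cv2.resize(t[190:290,310:370],None,fx=5,fy=5,interpolation=cv2.INTER_CUBIC)
cv2.imwrite("pics/s2.png",np.hstack([a,b]))
E
```

```text
[ 0.561  -0.0745  0.1237] [-1.5706 -0.0001  0.184 ] 0.013549056635580356
```

View pics/s2.png

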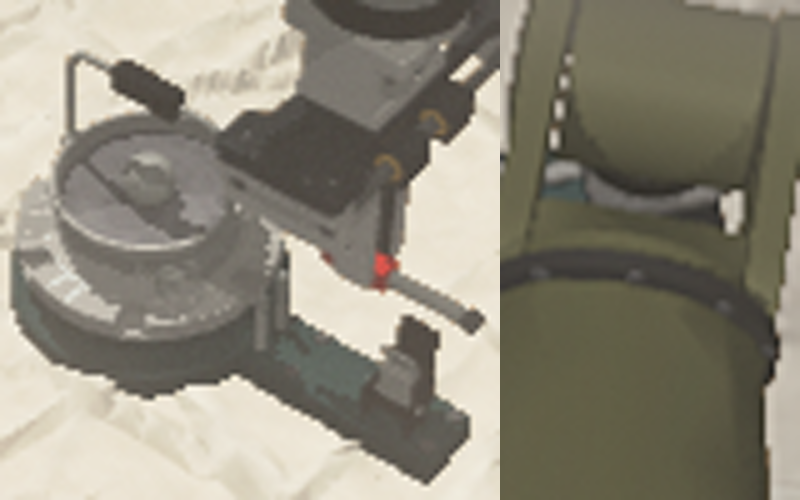

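The sleeve is held at crop (382,268), the knob at (472,322), and the clip at (410,360); the arm covers the top view. I'll overlay the model on an enlarged scene crop to get the relative offset.

```bash
cat > ov.py <<'E'
from h import *
def ov(im,x0,y0,w,h,f,st,tcp,yaw,out,draw=True):
    a=cv2.resize(im[y0:y0+h,x0:x0+w],None,fx=f,fy=f,interpolation=cv2.INTER_CUBIC)
    q=lambda P:np.round(((proj("scene",P)+.5-[x0,y0])*f-.5)).astype(int)
    def pl(L,p,col): cv2.polylines(a,[q(pose(p,np.array(L,float)/1e3)).reshape(-1,1,2)],False,col,1)
    S=lambda L:pl(L,st,(0,0,255))
    S([(100,22,22),(203,22,22),(203,-22,22),(100,-22,22)]);S([(203,22,22),(203,22,0),(203,-22,0),(203,-22,22)])
    S([(157,5.75,78),(181,5.75,78),(181,5.75,46),(157,5.75,46),(157,5.75,78)])
    for y in(-9.75,9.75): S([(84,y,22),(84,y,64)])
    r=(tcp[0],tcp[1],yaw+np.pi/2);z=(tcp[2]-.0066)*1e3
    for yy in(-5,5): pl([(62,yy,z),(-50,yy,z)],r,(0,200,0))
    pl([(-66,-6.5,z),(-66,6.5,z)],r,(0,200,0));pl([(-66,0,z-6.5),(-66,0,z+6.5)],r,(0,200,0))
    cv2.imwrite(out,a)
E
python3 - <<'E'
from ov import *
o=ctrl.get_obs();ov(cv2.imread("pics/s2f.png"),310,225,65,65,9,(.5347,.0639,-1.3894),o["ee_pos"],o["eef_rot"][2],"pics/s3.png")
print(proj("scene",pose((*o["ee_pos"][:2],o["eef_rot"][2]+np.pi/2),[-.066,0,o["ee_pos"][2]-.0066])))
E
```

```text
[[365.2355 255.7716]]
```

View pics/s3.png

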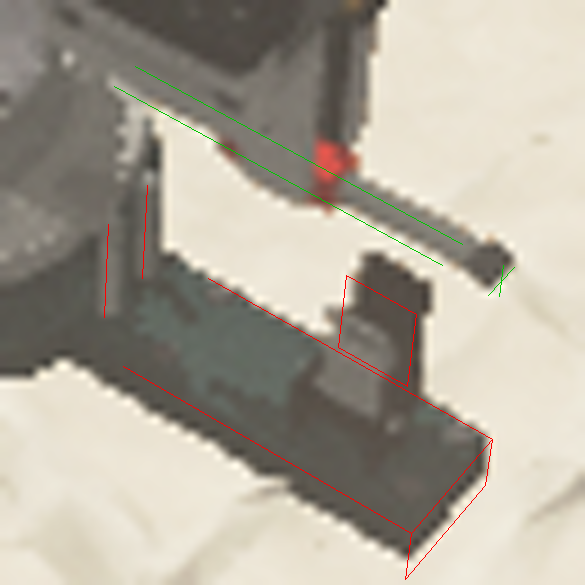

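The rod and stand show the same image offset from the model, about -13 crop px vertically. That is camera bias, so their relative pose is good. I'll align above the seat and lower part way.

>>> apply_moves --deltas '[{"dp":[-0.0009,0,0.0055],"roll":0.0015,"grip":1},{"dp":[0,0,0.0055],"roll":0.0015,"grip":1},{"dp":[0,0.01,0],"roll":0,"grip":1},{"dp":[0,0.01,0],"roll":0,"grip":1},{"dp":[0,0.01,0],"roll":0,"grip":1},{"dp":[0,0.008,0],"roll":0,"grip":1},{"dp":[0,0.004,0],"roll":0,"grip":1},{"dp":[0,0,0],"roll":0,"grip":1},{"dp":[0,0,0],"roll":0,"grip":1}]'

```text
time_s: 13.92
ee_pos: [0.5578, -0.0661, 0.0817]
eef_rot: [-1.571, -0.0, 0.178]
force: [0.1, 0.5, -1.1]
grip_width: 0.0137
```

```bash
python3 - <<'E'
from ov import *
o=ctrl.get_obs();print(o["ee_pos"],o["eef_rot"],o["force"],o["moment"])
ov(imaging.camera("scene"),310,225,65,65,9,(.5347,.0639,-1.3894),o["ee_pos"],o["eef_rot"][2],"pics/s4.png")
E
```

```text
[ 0.5578 -0.0661  0.0817] [-1.5709 -0.0002  0.178 ] [ 0.1416  0.51   -1.0961] [-0.0947  0.0451  0.0431]
```

View pics/s4.png

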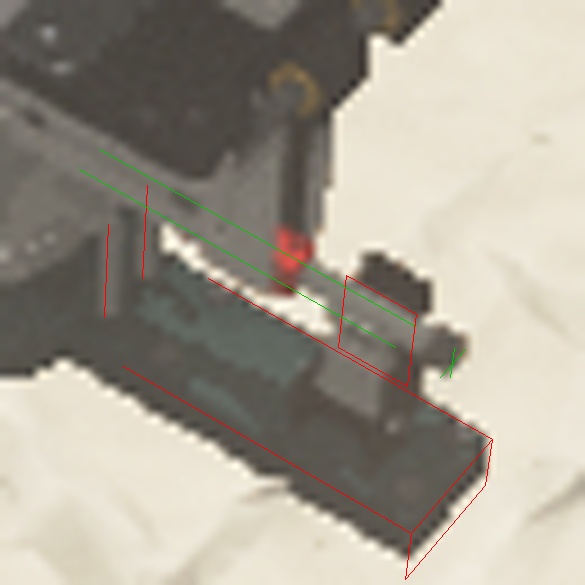

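The rod is between the pins and over the slot, and its knob sits outside the clip. I'll nudge it in by 2 mm and press down in small steps.

>>> apply_moves --deltas '[{"dp":[0.0006,0,0.002],"roll":-0.003,"grip":1},{"dp":[0,0.003,0],"roll":0,"grip":1},{"dp":[0,0.003,0],"roll":0,"grip":1},{"dp":[0,0.003,0],"roll":0,"grip":1},{"dp":[0,0,0],"roll":0,"grip":1}]' --newtons 60

```text
time_s: 14.6
ee_pos: [0.5583, -0.0641, 0.0725]
eef_rot: [-1.571, -0.001, 0.181]
force: [3.3, -1.2, 2.1]
grip_width: 0.0132
```

```bash
python3 - <<'E'
from h import *
o=ctrl.get_obs();print(o["ee_pos"],o["eef_rot"],o["force"],o["moment"])
E
```

```text
[ 0.5583 -0.0641  0.0725] [-1.5712 -0.0008  0.1811] [ 3.2835 -1.1922  2.0618] [-0.2115 -0.644   0.0797]
```

>>> apply_moves --deltas '[{"dp":[0,0.003,0],"roll":0,"grip":1},{"dp":[0,0.003,0],"roll":0,"grip":1},{"dp":[0,0,0],"roll":0,"grip":1}]'

```text
time_s: 14.98
ee_pos: [0.5584, -0.0641, 0.0664]
eef_rot: [-1.571, -0.001, 0.181]
force: [5.9, 0.6, -0.6]
grip_width: 0.0134
```

>>> apply_moves --deltas '[{"dp":[0,0.003,0],"roll":0,"grip":1},{"dp":[0,0.003,0],"roll":0,"grip":1},{"dp":[0,0,0],"roll":0,"grip":1},{"dp":[0,0,0],"roll":0,"grip":1}]'

```text
time_s: 15.48
ee_pos: [0.5577, -0.0639, 0.0597]
eef_rot: [-1.57, 0.001, 0.181]
force: [6.2, -0.1, -6.4]
grip_width: 0.0134
```

```bash
python3 - <<'E'
from h import *
o=ctrl.get_obs();print(o["ee_pos"],o["eef_rot"],o["force"],o["moment"])
E
```

```text
[ 0.5577 -0.0639  0.0597] [-1.5703  0.0006  0.1807] [ 6.2336 -0.0812 -6.3922] [ 0.0569 -1.0681 -0.0364]
```

>>> apply_moves --deltas '[{"dp":[0,0.002,0],"roll":0,"grip":1},{"dp":[0,0.002,0],"roll":0,"grip":1},{"dp":[0,0,0],"roll":0,"grip":1},{"dp":[0,0,0],"roll":0,"grip":1}]'

```text
time_s: 15.98
ee_pos: [0.5582, -0.0639, 0.0571]
eef_rot: [-1.571, -0.001, 0.181]
force: [1.2, 2.0, 6.6]
grip_width: 0.0138
```

```bash
python3 - <<'E'
from ov import *
o=ctrl.get_obs();print(o["ee_pos"],o["eef_rot"],o["force"],o["moment"])
E
```

```text
[ 0.5582 -0.0639  0.0571] [-1.571  -0.0009  0.1811] [1.2255 1.9932 6.5765] [ 0.1554 -0.3502  0.0298]
```

The force has turned upward at z=0.057, so the rod is seated. I'll press once more, release and rise.

>>> apply_moves --deltas '[{"dp":[0,0.001,0],"roll":0,"grip":1},{"dp":[0,0,0],"roll":0,"grip":1},{"dp":[0,-0.001,0],"roll":0,"grip":1},{"dp":[0,0,0],"roll":0,"grip":-0.2},{"dp":[0,0,0],"roll":0,"grip":-0.2},{"dp":[0,0,0],"roll":0,"grip":-0.2},{"dp":[0,0,0],"roll":0,"grip":-0.2},{"dp":[0,0,0],"roll":0,"grip":-0.2},{"dp":[0,0,0],"roll":0,"grip":-0.2}]'

```text
time_s: 17.1
ee_pos: [0.5579, -0.064, 0.0564]
eef_rot: [-1.571, 0.0, 0.181]
force: [-0.1, 0.0, 0.1]
grip_width: 0.0562
```

>>> apply_moves --deltas '[{"dp":[0,-0.02,0],"roll":0,"grip":-0.2},{"dp":[0,-0.03,0],"roll":0,"grip":-0.2},{"dp":[0,-0.04,0],"roll":0,"grip":-0.2},{"dp":[0,-0.04,0],"roll":0,"grip":-0.2},{"dp":[0,-0.03,0],"roll":0,"grip":-0.2},{"dp":[0,0,0],"roll":0,"grip":-0.2}]'

```text
time_s: 17.85
ee_pos: [0.5587, -0.0641, 0.2185]
eef_rot: [-1.572, -0.004, 0.181]
force: [0.5, 0.2, -0.7]
grip_width: 0.0564
```

```bash
python3 - <<'E'
from ov import *
o=ctrl.get_obs();print(o["ee_pos"],o["eef_rot"],o["grip_width"])
# rod drawn at pose just before release
ov(imaging.camera("scene"),275,195,97,92,8,(.5347,.0639,-1.3894),(.5582,-.0639,.0576),.181,"pics/s5.png")
E
```

```text
[ 0.5587 -0.0641  0.2185] [-1.5722 -0.0037  0.1811] 0.056369621652570555
```

View pics/s5.png

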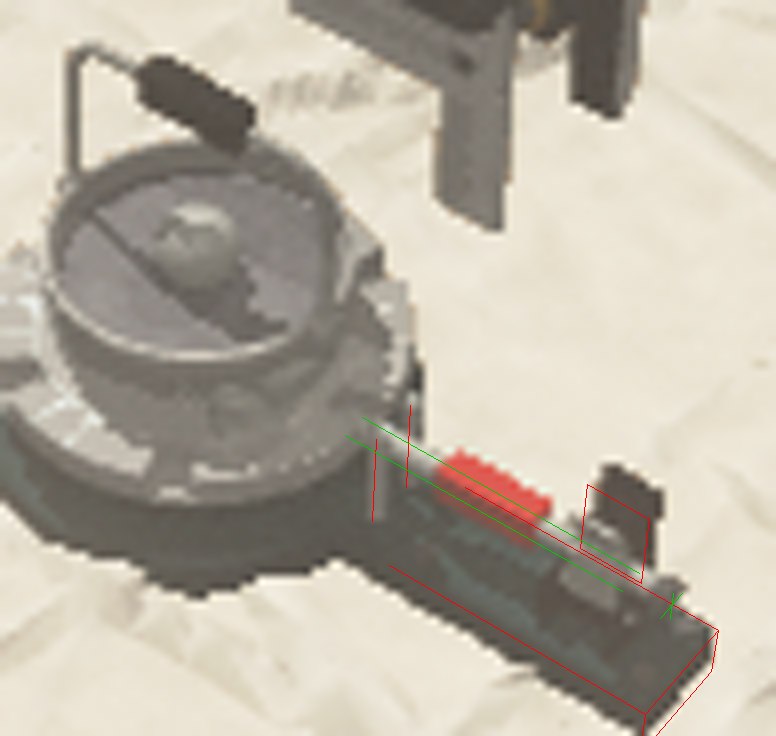

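The red sleeve, rod and knob lie in line, low between the pins and under the jaw. The dish and ball look undisturbed, with the ball at crop (195,245). Next I go over the bail grip.

>>> apply_moves --deltas '[{"dp":[0,0,0.03],"roll":0,"grip":-0.2},{"dp":[0,0,0.035],"roll":0,"grip":-0.2},{"dp":[-0.0006,0,0.035],"roll":0,"grip":-0.2},{"dp":[0,0,0.03],"roll":0,"grip":-0.2},{"dp":[0,0.02,0],"roll":0,"grip":-0.2},{"dp":[0,0,0],"roll":0,"grip":-0.2},{"dp":[0,0,0],"roll":0,"grip":-0.2}]'

```text
time_s: 18.77
ee_pos: [0.534, 0.0635, 0.1963]
eef_rot: [-1.571, 0.001, 0.181]
force: [-0.3, 0.1, -0.9]
grip_width: 0.0565
```

```bash
python3 - <<'E'
from h import *
o=ctrl.get_obs();print(o["ee_pos"],o["eef_rot"],o["force"])
cv2.imwrite("pics/s6.png",cv2.resize(imaging.camera("scene")[170:270,245:365],None,fx=6,fy=6,interpolation=cv2.INTER_CUBIC))
E
```

```text
[0.534  0.0635 0.1963] [-1.5707  0.0006  0.1806] [-0.3169  0.067  -0.9235]
```

View pics/s6.png

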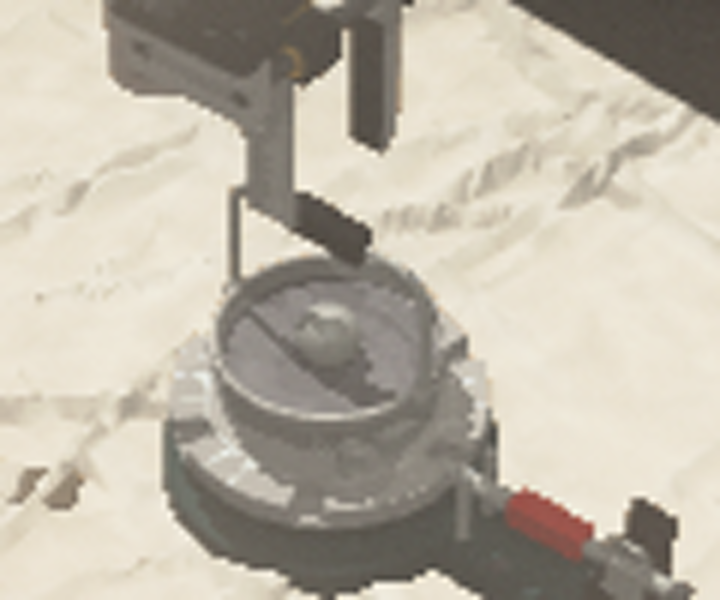

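The fingers are aligned over the black grip, one on each side. I'll descend and close gently.

>>> apply_moves --deltas '[{"dp":[0.0007,0.016,0.0003],"roll":0,"grip":-0.2},{"dp":[0,0.016,0],"roll":0,"grip":-0.2},{"dp":[0,0.01,0],"roll":0,"grip":-0.2},{"dp":[0,0.006,0],"roll":0,"grip":-0.2},{"dp":[0,0,0],"roll":0,"grip":0.3},{"dp":[0,0,0],"roll":0,"grip":0.5},{"dp":[0,0,0],"roll":0,"grip":0.6},{"dp":[0,0,0],"roll":0,"grip":0.65},{"dp":[0,0,0],"roll":0,"grip":0.7}]' --newtons 12

```text
time_s: 19.95
ee_pos: [0.5349, 0.0642, 0.1487]
eef_rot: [-1.571, -0.001, 0.181]
force: [1.2, -0.1, 0.8]
grip_width: 0.0144
```

>>> apply_moves --deltas '[{"dp":[0,0,0],"roll":0,"grip":0.74},{"dp":[0,0,0],"roll":0,"grip":0.78},{"dp":[0,0,0],"roll":0,"grip":0.85},{"dp":[0,0,0],"roll":0,"grip":1},{"dp":[0,0,0],"roll":0,"grip":1},{"dp":[0,0,0],"roll":0,"grip":1},{"dp":[0,0,0],"roll":0,"grip":1}]'

```text
time_s: 20.82
ee_pos: [0.5349, 0.0642, 0.1487]
eef_rot: [-1.571, -0.001, 0.181]
force: [3.8, 1.0, 4.5]
grip_width: 0.0142
```

```bash
python3 - <<'E'
from h import *
o=ctrl.get_obs();print(o["ee_pos"],o["eef_rot"],o["force"],o["moment"],o["grip_width"])
E
```

```text
[0.5349 0.0642 0.1487] [-1.5709 -0.0008  0.181 ] [3.7904 0.9837 4.5445] [ 0.1337 -0.8326 -0.0304] 0.014196012001591507
```

>>> apply_moves --deltas '[{"dp":[0.0005,0,0],"roll":0,"grip":1},{"dp":[0,0,0],"roll":-0.01,"grip":1},{"dp":[0,0,0],"roll":-0.02,"grip":1},{"dp":[0,0,0],"roll":-0.03,"grip":1},{"dp":[0,0,0],"roll":-0.04,"grip":1},{"dp":[0,0,0],"roll":-0.04,"grip":1},{"dp":[0,0,0],"roll":-0.04,"grip":1},{"dp":[0,0,0],"roll":-0.03,"grip":1},{"dp":[0,0,0],"roll":-0.02,"grip":1},{"dp":[0,0,0],"roll":-0.01,"grip":1}]' --newtons 35

```text
time_s: 22.08
ee_pos: [0.5345, 0.0644, 0.1484]
eef_rot: [-1.57, 0.001, 0.421]
force: [-0.7, 0.8, 7.3]
grip_width: 0.0134
```

```bash
python3 - <<'E'
from h import *
o=ctrl.get_obs();print(o["ee_pos"],o["eef_rot"],o["force"],o["moment"],o["grip_width"])
E
```

```text
[0.5345 0.0644 0.1484] [-1.57    0.0015  0.4214] [-0.705   0.7533  7.3473] [ 0.0972  0.3813 -0.1808] 0.01344561643058728
```

>>> apply_moves --deltas '[{"dp":[0,-0.0003,0],"roll":-0.02,"grip":1},{"dp":[0,0,0],"roll":-0.04,"grip":1},{"dp":[0,0,0],"roll":-0.05,"grip":1},{"dp":[0,0,0],"roll":-0.06,"grip":1},{"dp":[0,0,0],"roll":-0.06,"grip":1},{"dp":[0,0,0],"roll":-0.06,"grip":1},{"dp":[0,0,0],"roll":-0.06,"grip":1},{"dp":[0,0,0],"roll":-0.05,"grip":1},{"dp":[0,0,0],"roll":-0.04,"grip":1},{"dp":[0,0,0],"roll":-0.02,"grip":1}]'

```text
time_s: 23.32
ee_pos: [0.5345, 0.0642, 0.1484]
eef_rot: [-1.57, 0.001, 0.882]
force: [-2.4, 0.2, 4.6]
grip_width: 0.0136
```

```bash
python3 - <<'E'
from h import *
o=ctrl.get_obs();print(o["ee_pos"],o["eef_rot"],o["force"],o["moment"],o["grip_width"])
E
```

```text
[0.5345 0.0642 0.1484] [-1.5695  0.0012  0.8818] [-2.421   0.1681  4.5596] [-0.1716  0.4791 -0.1921] 0.013575785871767455
```

>>> apply_moves --deltas '[{"dp":[0,0,0],"roll":-0.02,"grip":1},{"dp":[0,0,0],"roll":-0.04,"grip":1},{"dp":[0,0,0],"roll":-0.05,"grip":1},{"dp":[0,0,0],"roll":-0.06,"grip":1},{"dp":[0,0,0],"roll":-0.06,"grip":1},{"dp":[0,0,0],"roll":-0.06,"grip":1},{"dp":[0,0,0],"roll":-0.06,"grip":1},{"dp":[0,0,0],"roll":-0.05,"grip":1},{"dp":[0,0,0],"roll":-0.04,"grip":1},{"dp":[0,0,0],"roll":-0.02,"grip":1}]'

```text
time_s: 24.58
ee_pos: [0.5348, 0.0642, 0.1484]
eef_rot: [-1.57, 0.0, 1.342]
force: [-2.0, -1.2, 1.5]
grip_width: 0.0136
```

>>> apply_moves --deltas '[{"dp":[0,0,0],"roll":-0.02,"grip":1},{"dp":[0,0,0],"roll":-0.04,"grip":1},{"dp":[0,0,0],"roll":-0.06,"grip":1},{"dp":[0,0,0],"roll":-0.06,"grip":1},{"dp":[0,0,0],"roll":-0.06,"grip":1},{"dp":[0,0,0],"roll":-0.06,"grip":1},{"dp":[0,0,0],"roll":-0.05,"grip":1},{"dp":[0,0,0],"roll":-0.04,"grip":1},{"dp":[0,0,0],"roll":-0.02,"grip":1},{"dp":[0,0,0],"roll":0,"grip":1}]'

```text
time_s: 25.82
ee_pos: [0.535, 0.0643, 0.1485]
eef_rot: [-1.57, -0.0, 1.751]
force: [-0.6, -1.0, -1.6]
grip_width: 0.0134
```

```bash
python3 - <<'E'
from h import *
o=ctrl.get_obs();print(o["ee_pos"],o["eef_rot"],o["force"],o["moment"],o["grip_width"])
cv2.imwrite("pics/s7.png",cv2.resize(imaging.camera("scene")[170:290,245:375],None,fx=5,fy=5,interpolation=cv2.INTER_CUBIC))
E
```

```text
[0.535  0.0643 0.1485] [-1.5705 -0.0001  1.7508] [-0.5593 -1.0036 -1.6233] [-0.2166  0.1799 -0.0843] 0.013364278153325478
```

View pics/s7.png

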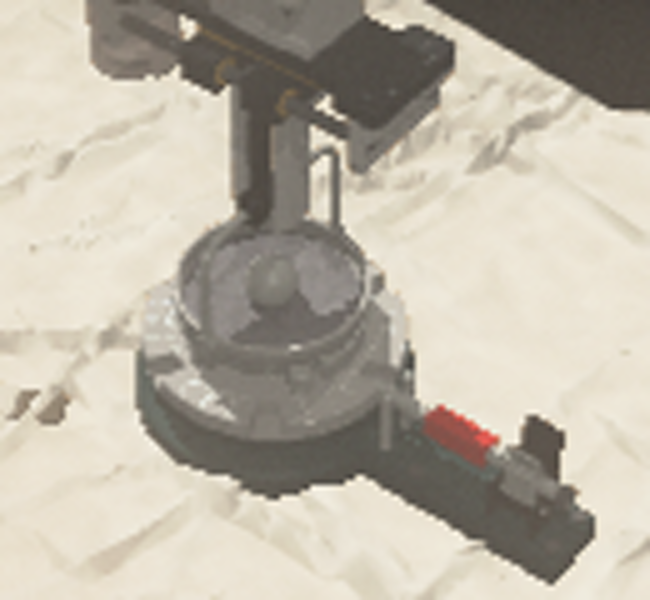

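The dish has turned a quarter turn, with the bail upright now at (333,190). The ball is central at (272,280), the rod is still home and the turntable did not follow. I'll lift gently.

>>> apply_moves --deltas '[{"dp":[0,-0.001,0],"roll":0,"grip":1},{"dp":[0,-0.002,0],"roll":0,"grip":1},{"dp":[0,-0.003,0],"roll":0,"grip":1},{"dp":[0,-0.004,0],"roll":0,"grip":1},{"dp":[0,-0.003,0],"roll":0,"grip":1},{"dp":[0,-0.002,0],"roll":0,"grip":1},{"dp":[0,0,0],"roll":0,"grip":1}]'

```text
time_s: 26.75
ee_pos: [0.5352, 0.0643, 0.164]
eef_rot: [-1.571, 0.0, 1.751]
force: [0.4, -0.2, -2.3]
grip_width: 0.0136
```

```bash
python3 - <<'E'
from h import *
o=ctrl.get_obs();print(o["ee_pos"],o["eef_rot"],o["force"],o["moment"],o["grip_width"])
E
```

```text
[0.5352 0.0643 0.164 ] [-1.5713  0.0001  1.751 ] [ 0.372  -0.2433 -2.3172] [0.073  0.0401 0.0344] 0.013599993481966508
```

>>> apply_moves --deltas '[{"dp":[0,-0.003,0],"roll":0,"grip":1},{"dp":[0,-0.006,0],"roll":0,"grip":1},{"dp":[0,-0.01,0],"roll":0,"grip":1},{"dp":[0,-0.013,0],"roll":0,"grip":1},{"dp":[0,-0.014,0],"roll":0,"grip":1},{"dp":[0,-0.013,0],"roll":0,"grip":1},{"dp":[0,-0.01,0],"roll":0,"grip":1},{"dp":[0,-0.008,0],"roll":0,"grip":1},{"dp":[0,-0.005,0],"roll":0,"grip":1},{"dp":[0,-0.003,0],"roll":0,"grip":1}]'

```text
time_s: 28.0
ee_pos: [0.535, 0.0643, 0.2488]
eef_rot: [-1.571, -0.0, 1.751]
force: [-0.1, 0.4, -3.2]
grip_width: 0.0138
```

>>> apply_moves --deltas '[{"dp":[0,0,0],"roll":0,"grip":1},{"dp":[0,0,0],"roll":0,"grip":1},{"dp":[0,0,0],"roll":0,"grip":1},{"dp":[0,0,0],"roll":0,"grip":1},{"dp":[0,0,0],"roll":0,"grip":1},{"dp":[0,0,0],"roll":0,"grip":1},{"dp":[0,0,0],"roll":0,"grip":1},{"dp":[0,0,0],"roll":0,"grip":1},{"dp":[0,0,0],"roll":0,"grip":1},{"dp":[0,0,0],"roll":0,"grip":1}]'

```text
time_s: 29.25
ee_pos: [0.5351, 0.0643, 0.2488]
eef_rot: [-1.571, 0.0, 1.751]
force: [-0.4, 1.2, -2.7]
grip_width: 0.0138
```

```bash
python3 - <<'E'
from h import *
o=ctrl.get_obs();print(o["ee_pos"],o["eef_rot"],o["force"],o["joint_vel"],o["grip_width"])
cv2.imwrite("pics/s8.png",cv2.resize(imaging.camera("scene")[150:290,245:375],None,fx=5,fy=4.28,interpolation=cv2.INTER_CUBIC))
E
```

```text
[0.5351 0.0643 0.2488] [-1.5708  0.      1.751 ] [-0.4118  1.1724 -2.6899] [-0.0008 -0.0002  0.0003  0.0018  0.0001 -0.0004] 0.013761769826493865
```

View pics/s8.png

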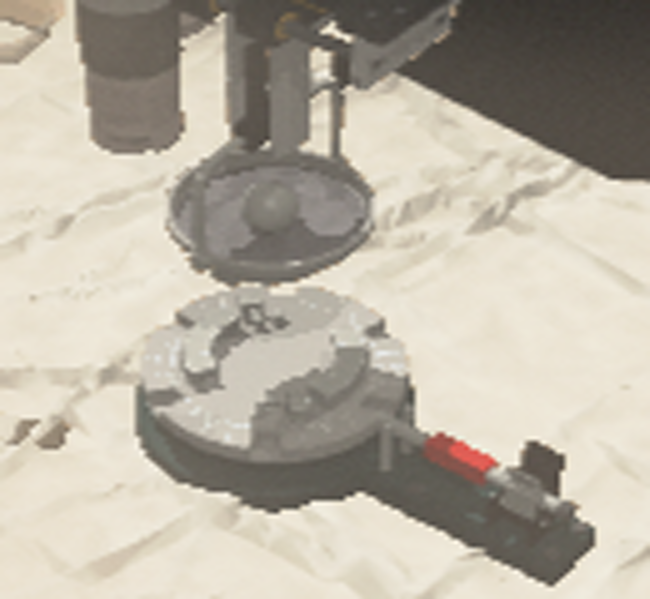

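The dish hangs level 10 cm up, with the ball in the middle at (270,207). The rod is still home. I'll hand in.

```bash
python3 -c "
from station import ctrl
print(ctrl.hand_in())"
```

```text
the job is handed in; nothing more can be done
None
```

I locked the turntable with the rod, turned the dish a quarter turn anticlockwise, and lifted it. I handed in at about 29 s with the dish still held; the hand-in gave no verdict.

- **Lock rod:** It snapped home in the clip. The force turned upward as it seated at the expected height, the sideways force from the jaw dropped away, and every later picture shows it in place under the jaw. I could not read the jaw angle or the rod height directly.
- **Turn:** The tool turned about 1.57 rad with sideways forces below 3 N, and the turntable did not turn with the dish.
- **End state:** The dish is about 100 mm above its seat, the arm is still and the tool is vertical. The last picture shows the dish level with the ball in its middle. The vertical force of about -2.7 to -3.2 N matches the weight of the dish and ball.
- **What went wrong:** My first attempt to grasp the rod failed because I lifted before the slow fingers had closed. The rod had not moved, and the second attempt worked.
- **What disagreed:** The scene camera was off by about 1.5 px vertically. The rod and stand showed the same offset, so it did not affect the fit.

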